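# Unlatch a trailer coupler and hold the tongue up off the ball

## Task

Pick up the blue-handled scraper and, with its blade only (no fingers on the cover), lever the black hinged cover on the trailer coupler up and right over past upright so that it stays open; then lay the scraper back on the bench. Next take the orange latch knob that was under the cover, pull it sideways against its spring while the coupler still sits on the ball, and with the latch pulled lift the tongue about 8 cm so that the coupler hangs clear above the ball. Finish while still holding the tongue up in the gripper, held still, and leave the bottle, carton and tub where they stand.

Things in the scene. Friction and masses are not known exactly. Their poses are not given: they have to be found in the camera images.
- stand: Fixed hitch stand: dark steel plate 130 x 510 x 12 mm, steel hitch ball (49 mm, top 108 mm above the bench) near one end, teal pivot cheeks at the other. Origin: on the bench under the ball, z up. +y runs along the tongue from ball to pivot, the coupler's nose points to -y; the latch is pulled to -x. The plate spans y -50 to 460, x -65 to 65 mm.
- ball (a point): Centre of the fixed hitch ball, 85 mm above the bench.
- tongue_hinge (a point): Point on the tongue's horizontal pivot axis (parallel to the stand's x), 420 mm from the ball along the stand's +y, 95 mm above the bench. Fixed.
- tongue (a joint): Tongue angle, rad: 0 = coupler down on the ball, grows as the coupler rises (to 0.45); 0.19 is 80 mm of lift. A 50 mm aluminium tube with a grey coupler 66 mm wide; flat top deck 120 mm above the bench, from nose (stand y -40) to y 125 mm. Swings freely, falls when let go, needs 3 to 8 N of lift at the knob; locked to the ball while the latch is shut.
- socket (a point): Point of the tongue that coincides with the ball's centre when the coupler is down. The housing's skirt reaches 26 mm below it, so the ball is fully cleared once this point is 50 mm above the ball's centre.
- latch (a joint): Latch slide, m: 0 = sprung shut, grows to 0.020 when the knob is pulled fully towards the stand's -x. Spring 3 N at rest rising to 8 N fully pulled; it springs back when let go. The tongue is free to lift from about 0.010 on; pull past 0.013.
- latch_knob (a point): Centre of the orange knob: upright block 16 mm (stand x, its slide) x 28 mm (y) x 36 mm tall, at stand x 10, y 40, z 144.5 mm at rest, standing on a strap with its top 126 mm above the bench. Moves with latch and tongue. Pinched from above across its 16 mm it also carries the tongue, pivoting between the fingers as the tongue swings up. Under the cover until that is open.
- cover (a joint): Cover angle, rad: 0 = shut, grows as its front (-y) end rises, to 2.0; upright at 1.57. Stiff hinge (0.06 N m): stays where left. A black hood open underneath, 70 g, 90 mm wide (stand x), 100 mm long (stand y 0 to 100), 45 mm high, walls 3 mm; shut, its lower edge is 130 mm above the bench, a 10 mm gap over the coupler's deck. It may start up to 0.06 open.
- cover_lip (a point): Middle of the front lower edge of the cover's yellow pry lip (60 mm wide, 3 mm thick, sticks out 12 mm from the front wall): shut, at stand y -12 mm, 130 mm above the bench, the 10 mm gap under it. Moves with the cover. The gap is free back to stand y 26 mm, where the latch strap begins.
- cover_hinge (a point): Point on the cover's hinge axis (parallel to the stand's x) at its rear lower edge: stand y = +100 mm, 130 mm above the bench with the tongue down.
- scraper: Loose scraper lying on the bench, 100 g: blue handle 110 x 24 x 26 mm and a stiff steel blade 32 mm wide, 2.5 mm thick, 85 mm long beyond the handle. Origin: underside of the handle, 25 mm behind its front end, near the centre of mass; +x points along the blade to its tip, z up.
- scraper_grip (a point): Centre of the handle's thickness above the scraper's origin, 13 mm above its underside.
- scraper_tip (a point): Middle of the blade's front edge, 110 mm ahead of the grip point at the same height.
- bottle: Bystander: amber bottle, 64 mm diameter, 190 mm tall; origin under its centre.
- carton: Bystander: cardboard carton 90 x 70 x 65 mm; origin under its centre.
- tub: Bystander: red tub with white lid, 72 mm diameter, 75 mm tall; origin under its centre.

How it is judged (in metres and radians):
On the way, in this order (a step that is already met when the one before it is completed fails the run):
1. the scraper's blade levers the cover up off the coupler (value of joint cover above 0.25 rad and contact force between scraper and cover above 0.1 N), for 0.1 s.
2. the cover is past upright (value of joint cover above 1.5 rad), for 0.2 s.
3. the scraper lies on the bench, let go (height (world z) of scraper below 0.015 m and linear speed of scraper below 0.02 m/s and contact force between the fingers and scraper below 0.1 N), for 0.2 s.
4. the fingers hold the latch pulled while the coupler is still down on the ball (value of joint latch above 0.012 m and value of joint tongue below 0.03 rad and contact force between the fingers and latch above 1 N), for 0.1 s.
5. the coupler is lifted clear of the ball (z of socket in the frame of ball above 0.055 m), for 0.2 s.
At the end, for the whole second after the job is handed in: Fingers hold the tongue (over 2 N), nothing else does; socket point 60-120 mm above the ball's centre, tongue still; cover open past 1.5 rad; scraper flat on the bench (origin under 15 mm), at rest, released; bottle, carton, tub within 30 mm of their starts (all of step 3 and z of socket in the frame of ball between 0.06 and 0.12 m and velocity of joint tongue between -0.05 and 0.05 rad/s and contact force between the fingers and tongue above 2 N and value of joint cover above 1.5 rad and contact force between each of scraper, bottle, carton, tub and tongue below 0.1 N and distance of each of bottle, carton, tub from where it was at the start of the episode below 0.03 m); the arm keeps its last pose, push and grip.
It fails at once if fingers push the cover before it has been levered past upright (contact force between the fingers and cover above 1 N and value of joint cover below 1.5 rad).
It fails at once if a bystander is moved or toppled (distance of any of bottle, carton, tub from where it was at the start of the episode above 0.03 m or angle between any of bottle, carton, tub's own z axis and vertical above 0.3 rad).
It also fails if it takes over 69 s, if anything falls off the work surface, if the arm or the gripper's body presses on something with over 40 N, if the wrist force passes 120 N, or if a joint passes its speed limit or range.

## Robot

A 6-joint arm with a two-finger parallel gripper is mounted at the origin on the work surface. World frame = base frame: x ahead of the robot, y to its left, z up, the work surface at z = 0. Lengths are in mm, angles in rad, forces in N, time in s.
With the tool pointing down it reaches from about 250 to 800 mm from the base axis. Payload 3.9 kg.
Tool frame: the origin (TCP) lies midway between the tips of the shut fingers; the grasp point (between the pads) lies 19 mm behind it; z points along the fingers, y is the line along which they close (so a half turn about z gives the same grasp; the last joint's range is limited). The gripper opens to 85 mm and grips with 20 to 120 N. Pads are 22 mm wide; open, the fingers measure 114 mm over their backs; the gripper's body (76 mm by 85 mm) begins 54 mm behind the grasp point. The pads swing forward as they close: fully open they stand 13 mm farther back than shut.
Start: joints at [0, 0.26, -0.138, 1.173, 0, 1.571], TCP at [524.991, -0, 196.404] pointing down, gripper open.
Joint ranges: [-2.78, 2.78], [-0.83, 1.72], [-1.28, 1.37], [-1.9, 2.12], [-1.57, 1.48], [-3.14, 3.14]. Speed limits (rad/s): [2.57, 2.57, 3.14, 3.14, 3.14, 3.14].

## Interface

Orientations are given as a 3x3 rotation matrix whose columns are the frame's x, y, z axes.
In Python, from workcell import bot, cams gives the robot as it stands (bot), with the cameras (cams).
- The arm moves only by the tool shift_gripper, called after "Call:" as name(argument=value, ...) on one line, values as JSON. Schema: {"type":"object","properties":{"offsets":{"type":"array","items":{"type":"array","items":{"type":"number"},"minItems":4,"maxItems":4},"minItems":1,"maxItems":8},"jaw":{"type":"number"},"only":{"type":"string"},"quiet":{"type":"boolean"},"lines":{"type":"string"}},"required":["offsets"],"additionalProperties":false}. offsets is a list of rows, 1 to 8 of them, each of 4 numbers: dx, dy, dz in mm, then a turn about the tool's z in rad; each row shifts and turns the commanded pose from where the row before left it, along the tool's axes as they then stand; what a row does not reach is not made up. A row lasts 1/10 s, in which the tool goes at most 50 mm and 0.15 rad, less where a joint would pass 70% of its speed; a pose out of reach is approached as far as the arm can. jaw is the opening from 0.0 (shut) to 1.0 (fully open), set as the call begins (left out keeps the last). The fingers move at their own pace and stop on an object; the grip force is fixed at half the most. Time passes only in rows, so rows that do not move let the fingers close. The tool returns the time, the measured TCP pose, the force, the opening and the grip force at its end. only (a regular expression) keeps the lines of the reply that match it, lines (a string "A,B") keeps lines A to B, and quiet returns only ok. Input that does not fit is refused with a message, and nothing moves.
- bot.get_obs(): the state, without advancing time (a new reading comes with each control period).
- cams.grab_frame(name): name is "scene" or "side" or "wrist"; returns the picture (480x640x3 uint8, red, green, blue); there is no depth.
- cams.calibration(name): a dict with "intrinsics" (3x3 intrinsics, pixels), "rvec" (rotation vector, rad) and "tvec" (3), from world to camera coordinates, as OpenCV has them. Camera axes: x right, y down, z forward; pixel columns grow to the right and rows downward; lengths in mm; the calibration is good to about 2 mm. A picture is of the moment at which its call begins: read the wrist's pose just before it. calibration takes no time and is no camera call; for the wrist camera it gives the pose at the moment of the call.
- bot.close_job(): hands the job in; it is judged then, once.
The state is a dict: "time_s": time; "joints": joint angles; "qd": joint speeds; "joint_torque": joint torques, N m; "ee_pos": TCP position; "tcp_rot": TCP orientation; "wrist_force": force on the tool from outside, world axes, zero at the start; "ft_torque": the same for the moment, N m; "grip_width": opening from 0.0 (shut) to 1.0 (fully open); "grasp_force": force on a finger pad.
Only numpy, scipy, OpenCV 4.12 (cv2) and the standard library are available. Lean on these libraries where they do the work, as an engineer would, in place of code of your own. Each camera call takes 0.05 s, during which the arm holds its last target. There are 200 camera calls.

## Working session

There is one attempt and no reset: what is moved stays moved. The work goes in short steps, Python scripts to look and compute and a tool call to move; the robot and the scene stay as the last step left them, time stands still between calls to the robot, and variables do not carry over. Pictures are saved under pics/ and viewed, at most 10 in all, crops included, and the job is handed in when it is done.

```bash
ls; mkdir -p pics
```

Run:
```python
from workcell import bot, cams
import cv2
print(bot.get_obs())
for n in("scene","side","wrist"):
    c=cams.calibration(n);print(n,c)
    cv2.imwrite(f"pics/{n}0.png",cams.grab_frame(n)[:,:,::-1])
```

```text
pics
workcell.py
{'time_s': 0.0, 'joints': array([-2.68625951e-05,  2.60650695e-01, -1.39379105e-01,  1.17270283e+00,
       -9.94276569e-06,  1.57081756e+00]), 'qd': array([ 8.37940576e-05, -7.20675085e-04,  1.70356869e-04, -1.57639649e-03,
       -1.31094373e-04, -1.60135686e-03]), 'joint_torque': array([-3.22425103e-04, -4.05677426e+01,  2.53926122e+01,  1.89446745e-02,
       -4.02533055e-05,  2.61086342e-05]), 'ee_pos': array([ 5.24245089e+02, -1.76152482e-02,  1.95578648e+02]), 'tcp_rot': array([[ 4.80735570e-05,  9.99998124e-01, -1.93630296e-03],
       [ 9.99999999e-01, -4.80927986e-05, -9.89075157e-06],
       [-9.98385525e-06, -1.93630249e-03, -9.99998125e-01]]), 'wrist_force': array([-0.54438388, -0.20740317,  0.28972833]), 'ft_torque': array([0.03284842, 0.03234747, 0.06582275]), 'grasp_force': 0.0, 'grip_width': 1.0024110844111742}
scene {'intrinsics': array([[531.20054059,   0.        , 323.47680357],
       [  0.        , 531.20054059, 234.91649059],
       [  0.        ,   0.        ,   1.        ]]), 'rvec': array([ 1.04580883,  2.43939605, -1.01202789]), 'tvec': array([ 326.33083334, -254.62445321, 1794.67979903])}
side {'intrinsics': array([[494.36911881,   0.        , 326.43229654],
       [  0.        , 494.36911881, 232.14560575],
       [  0.        ,   0.        ,   1.        ]]), 'rvec': array([ 0.76273195, -2.3828199 ,  1.36997798]), 'tvec': array([526.16293681, 214.97440486, 940.85919054])}
wrist {'intrinsics': array([[402.76608023,   0.        , 319.69028008],
       [  0.        , 402.76608023, 242.11338109],
       [  0.        ,   0.        ,   1.        ]]), 'rvec': array([-2.82091158e+00, -6.10890609e-04,  3.41820191e-03]), 'tvec': array([-523.09614884,  -41.53727482,  381.63344946])}
```

View pics/scene0.png

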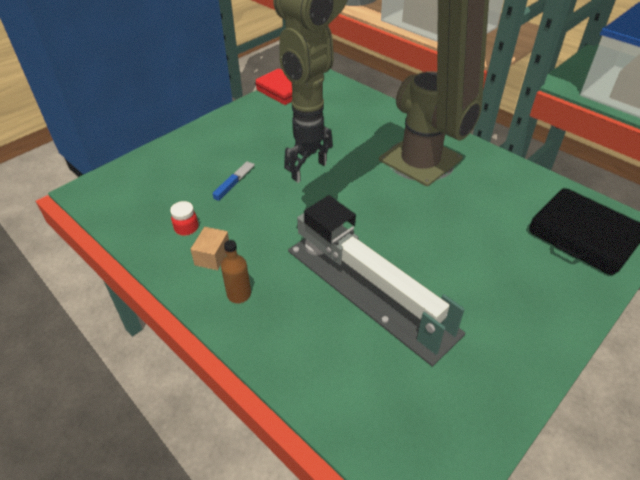

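View pics/side0.png

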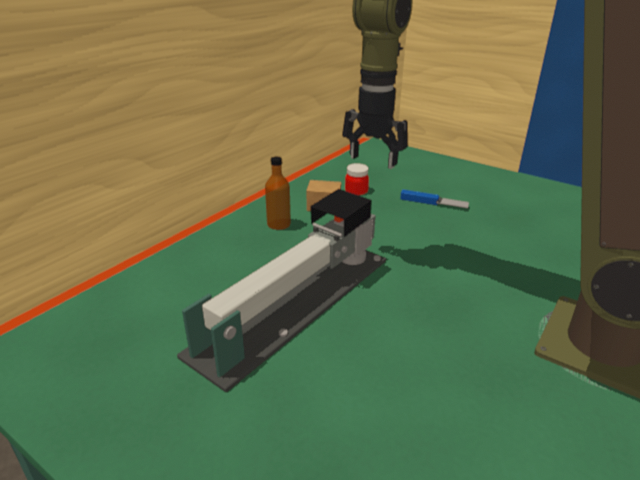

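The scene view shows the scraper near (233,180), handle (226,187) and blade end (250,166). The tub is at (184,218), the carton at (210,248) and the bottle at (236,275). The stand runs from the cover at (330,217) to the pivot at (440,325). In the side view the pivot is near (215,330), the cover at (342,210) and the scraper at (435,200).

Create h.py:
```python
import cv2,numpy as np
def cam(c):
    R=cv2.Rodrigues(np.array(c["rvec"]))[0];return c["intrinsics"],R,np.array(c["tvec"]).ravel()
def ray(c,uv):
    K,R,t=cam(c);d=R.T@np.linalg.inv(K)@np.array([uv[0],uv[1],1.]);return -R.T@t,d
def onz(c,uv,z):
    o,d=ray(c,uv);return o+d*(z-o[2])/d[2]
def proj(c,P):
    K,R,t=cam(c);q=K@(R@np.asarray(P,float)+t);return q[:2]/q[2]
def big(mask,k=3):
    mask=cv2.morphologyEx(mask.astype(np.uint8)*255,cv2.MORPH_OPEN,np.ones((k,k)))if k>1 else mask.astype(np.uint8)*255
    cs=cv2.findContours(mask,cv2.RETR_EXTERNAL,cv2.CHAIN_APPROX_NONE)[0]
    return sorted(cs,key=cv2.contourArea,reverse=True)
```

Run:
```python
from workcell import bot, cams
from h import *
for n in("scene","side"):
    c=cams.calibration(n);im=cv2.imread(f"pics/{n}0.png");h=cv2.cvtColor(im,cv2.COLOR_BGR2HSV);H,S,V=[h[...,i].astype(int) for i in range(3)]
    print(n)
    roi=np.zeros(H.shape,bool)
    if n=="scene": roi[150:215,190:270]=1
    else: roi[180:220,390:480]=1
    blue=(H>100)&(H<130)&(S>120)&roi
    blade=(S<70)&(V>90)&roi
    for nm,m,z in(("blue",blue,20),("blade",blade,13)):
        k=big(m,1)[0]; P=np.array([onz(c,p[0],z)[:2] for p in k],np.float32)
        print(nm,cv2.contourArea(k),cv2.minAreaRect(P),k[:,0].min(0),k[:,0].max(0))
    tube=(S<60)&(V>120); tube[:, :]&=True
    for nm,m in(("plate",(V<75)&(S<90)),("tube",tube),("orange",(H>5)&(H<16)&(S>150)&(V>100)),("teal",(H>80)&(H<100)&(S>60)),("black",V<45)):
        for k in big(m)[:4]: print(nm,cv2.contourArea(k),cv2.boundingRect(k))
```

Run:
```python
import cv2,numpy as np
a=cv2.imread('pics/scene0.png')[190:370,280:480];b=cv2.imread('pics/side0.png')[180:400,170:400]
w=cv2.imread('pics/wrist0.png')
a=cv2.resize(a,(400,360),interpolation=2);b=cv2.resize(b,(376,360),interpolation=2)
o=np.zeros((600,800,3),np.uint8);o[:360,:400]=a;o[:360,410:786]=b;o[360:,:320]=cv2.resize(w,(320,240));cv2.imwrite('pics/m1.png',o)
```

```text
scene
blue 255.5 ((556.9238891601562, -346.3102111816406), (124.09233856201172, 36.38911056518555), 16.12345314025879) [213 174] [237 199]
blade 182.0 ((456.54339599609375, -377.138916015625), (94.63716888427734, 41.2435188293457), 16.84878158569336) [234 161] [254 179]
plate 8323.5 (392, 0, 95, 172)
plate 5408.5 (529, 189, 111, 85)
plate 1656.0 (285, 107, 47, 73)
plate 1342.0 (304, 195, 52, 48)
tube 22573.0 (0, 142, 297, 338)
tube 12651.5 (508, 290, 132, 190)
tube 3292.5 (338, 227, 111, 96)
tube 3290.5 (581, 36, 59, 82)
orange 538.0 (222, 258, 23, 44)
orange 6.0 (580, 134, 4, 3)
black 5457.0 (530, 189, 110, 86)
black 790.0 (305, 201, 38, 40)
black 223.0 (300, 138, 26, 26)
black 54.0 (346, 212, 9, 12)
side
blue 315.5 ((549.44384765625, -332.51922607421875), (109.00780487060547, 64.67984771728516), 15.83586311340332) [401 190] [438 204]
blade 156.5 ((456.2346496582031, -374.0215148925781), (79.36166381835938, 43.49839401245117), 16.20335578918457) [440 198] [468 207]
plate 6581.5 (214, 245, 172, 147)
plate 2452.0 (343, 88, 64, 78)
plate 2369.0 (591, 260, 49, 61)
plate 1682.0 (311, 190, 60, 61)
tube 4446.5 (203, 233, 129, 95)
tube 213.0 (347, 163, 22, 13)
tube 131.5 (442, 198, 27, 9)
tube 15.0 (314, 223, 8, 5)
orange 2848.0 (0, 144, 350, 191)
orange 33.5 (358, 137, 10, 6)
orange 6.0 (336, 218, 4, 3)
black 2087.5 (592, 261, 48, 59)
black 2047.0 (343, 90, 64, 75)
black 1389.5 (311, 190, 60, 46)
black 387.5 (361, 70, 35, 15)
```

View pics/m1.png

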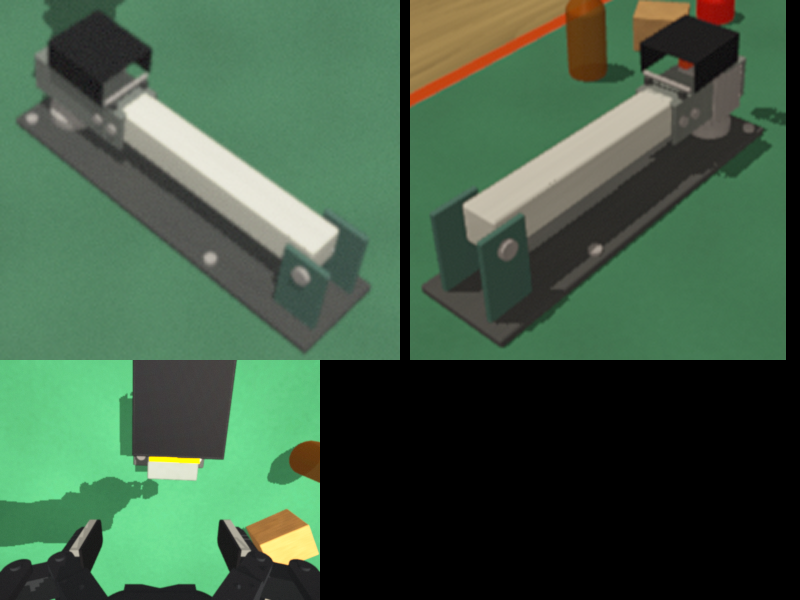

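The crops show the plate corners clearly. In the wrist view the stand runs along image up (about world +y), with the yellow lip at about (350,918/2) on its near edge and the nose below it.

Run:
```python
from workcell import bot, cams
from h import *
s=cams.calibration("scene");d=cams.calibration("side");w=cams.calibration("wrist")
A=lambda u,v:(u/2+280,v/2+190)
B=lambda u,v:((u-410)/1.635+170,v/1.635+180+0)
B=lambda u,v:((u-410)*230/376+170,v*220/360+180)
for c,l in((s,[A(17,120),A(305,351),A(370,288)]),(d,[B(423,289),B(503,347),B(764,130)])):
    for p in l: print(onz(c,p,12).round(1))
im=cv2.imread("pics/wrist0.png");h=cv2.cvtColor(im,cv2.COLOR_BGR2HSV);H,S,V=[h[...,i].astype(int) for i in range(3)]
y=(H>20)&(H<35)&(S>150)&(V>120); y[:150]=0;y[250:]=0; k=big(y,1)[0];print("yellow",cv2.minAreaRect(k),k[:,0].min(0),k[:,0].max(0))
for p in (k[:,0][k[:,0,0].argmin()],k[:,0][k[:,0,0].argmax()]): print(p,onz(w,p,133).round(1))
bk=(V<75)&(S<90);bk[250:]=0;k=big(bk)[0];r=cv2.approxPolyDP(k,6,True)[:,0];print([ (p.tolist(),onz(w,p,175).round(0)[:2]) for p in r])
nose=(S<60)&(V>120);nose[:180]=0;nose[260:]=0;k=big(nose)[0];r=cv2.minAreaRect(k);print("nose",r,[onz(w,p,120).round(0) for p in cv2.boxPoints(r)])
```

```text
[604.4  -9.4  12. ]
[629.1 495.5  12. ]
[503.8 501.8  12. ]
[617.6 498.4  12. ]
[489.2 505.3  12. ]
[469.2   1.5  12. ]
yellow ((348.52496337890625, 199.00125122070312), (101.52317810058594, 11.036212921142578), 2.862405300140381) [298 192] [399 207]
[298 193] [510.4  32.2 133. ]
[399 206] [572.1  24.2 133. ]
[([267, 0], array([501., 126.])), ([265, 189], array([496.,  43.])), ([444, 195], array([586.,  40.])), ([466, 0], array([587., 126.]))]
nose ((351.0, 218.5), (43.0, 112.0), 90.0) [array([508.,  27., 120.]), array([579.,  27., 120.]), array([581.,  -2., 120.]), array([507.,  -2., 120.])]
```

Call:
shift_gripper(offsets=[[-50,0,0,-0.15],[-50,0,0,-0.15],[-50,0,0,-0.15],[-50,0,0,0],[-30,0,0,0],[0,0,0,0],[0,0,0,0]])

```text
time_s: 0.85
ee_pos: [576.2, -209.6, 195.6]
tcp_rot: [[-0.402, 0.916, -0.002], [0.916, 0.402, 0.001], [0.002, -0.001, -1.0]]
wrist_force: [0.2, 0.1, -0.1]
grip_width: 1.0
grasp_force: 0.0
```

Run:
```python
from workcell import bot, cams
import cv2,numpy as np
from h import *
o=bot.get_obs();c=cams.calibration("wrist");im=cams.grab_frame("wrist")[:,:,::-1].copy();cv2.imwrite("pics/w1.png",im)
np.save("w1.npy",c,allow_pickle=True)
print(o["joints"],o["ee_pos"],proj(c,[540,-343,20]))
```

```text
[-3.49087576e-01  4.15454234e-01  9.15672558e-02  1.24870522e+00
  3.94334098e-04  8.08152769e-01] [ 576.22489554 -209.5937877   195.59102158] [232.30803924 311.34772286]
```

View pics/w1.png

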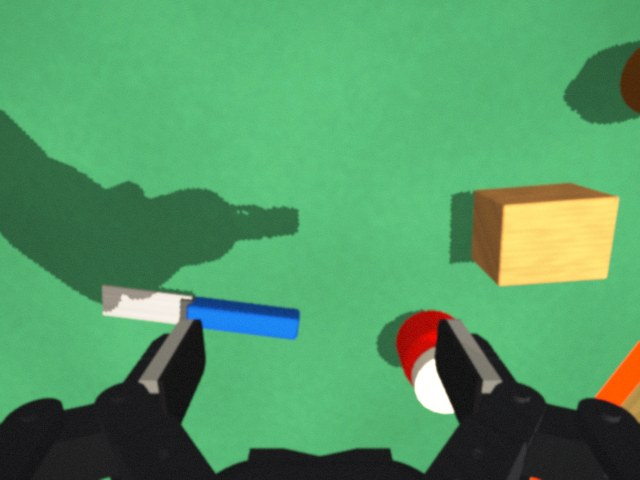

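The scraper is in clear view. The handle runs from (188,312) to (299,325) and the blade goes left to (102,300). The carton is at (545,235), the tub at (430,360), and the path is free.

Run:
```python
from h import *
c=np.load("w1.npy",allow_pickle=True).item();im=cv2.imread("pics/w1.png");h=cv2.cvtColor(im,cv2.COLOR_BGR2HSV);H,S,V=[h[...,i].astype(int) for i in range(3)]
b=(H>100)&(H<130)&(S>120);k=big(b)[0]
P=np.array([onz(c,p[0],24)[:2] for p in k],np.float32);print("blue",cv2.minAreaRect(P)); print(cv2.boxPoints(cv2.minAreaRect(P)))
K,R,t=cam(c);print("camera",-R.T@t)
m=(S<60)&(V>60);m[:270]=0;m[335:]=0;m[:,205:]=0;m[:,:95]=0
k=big(m)[0];P=np.array([onz(c,p[0],13)[:2] for p in k],np.float32);print("blade",cv2.boxPoints(cv2.minAreaRect(P)),cv2.minAreaRect(P))
```

```text
blue ((551.4541015625, -343.295654296875), (109.4010238647461, 33.028297424316406), 15.593873023986816)
[[ 494.32776 -342.09378]
 [ 503.2063  -373.90634]
 [ 608.58044 -344.49753]
 [ 599.7019  -312.68497]]
camera [ 543.30381943 -135.68415284  374.04992422]
blade [[ 412.3463  -369.7011 ]
 [ 424.89496 -415.0763 ]
 [ 511.2342  -391.19897]
 [ 498.68555 -345.8238 ]] ((461.7902526855469, -380.4500427246094), (89.58006286621094, 47.07838439941406), 15.458925247192383)
```

Call:
shift_gripper(offsets=[[0,0,0,-0.15],[0,0,0,-0.15],[0,0,0,-0.15],[0,0,0,-0.15],[0,0,0,-0.15],[0,0,0,-0.15],[0,0,0,-0.15],[0,0,0,-0.15]], quiet=true)

```text
ok
```

Call:
shift_gripper(offsets=[[0,0,0,-0.15],[0,0,0,-0.08],[30,-42,0,0],[30,-42,0,0],[29,-42,0,0],[0,0,45,0],[0,0,45,0],[0,0,0,0]])

```text
time_s: 2.5
ee_pos: [520.8, -345.9, 100.0]
tcp_rot: [[-0.962, -0.271, -0.012], [-0.272, 0.962, 0.008], [0.009, 0.011, -1.0]]
wrist_force: [-1.2, 1.3, -0.4]
grip_width: 1.0
grasp_force: 0.0
```

Run:
```python
from workcell import bot, cams
import cv2,numpy as np
from h import *
o=bot.get_obs();c=cams.calibration("wrist");im=cams.grab_frame("wrist")[:,:,::-1].copy();cv2.imwrite("pics/w2.png",im)
h=cv2.cvtColor(im,cv2.COLOR_BGR2HSV);H,S,V=[h[...,i].astype(int) for i in range(3)]
b=(H>100)&(H<130)&(S>120);k=big(b)[0]
P=np.array([onz(c,p[0],25)[:2] for p in k],np.float32);print("blue",cv2.minAreaRect(P)); print(cv2.boxPoints(cv2.minAreaRect(P)));K,R,t=cam(c);print("camera",-R.T@t,k[:,0].min(0),k[:,0].max(0))
print(o["joints"])
```

```text
blue ((551.9129638671875, -348.61016845703125), (109.26560974121094, 23.00588035583496), 15.721657752990723)
[[ 496.20712 -352.3411 ]
 [ 502.4409  -374.4863 ]
 [ 607.6188  -344.87924]
 [ 601.385   -322.73404]]
camera [ 444.35339254 -369.55413275  279.15162147] [284 202] [319 350]
[-5.86429257e-01  4.92646400e-01 -3.45260399e-02  1.05823647e+00
  3.28157190e-04 -8.61371037e-01]
```

Call:
shift_gripper(offsets=[[0,-11,0,0],[0,0,40,0],[0,0,35,0],[0,0,0,0],[0,0,0,0]])

```text
time_s: 3.05
ee_pos: [531.3, -362.1, 33.8]
tcp_rot: [[-0.962, -0.271, 0.002], [-0.271, 0.962, -0.002], [-0.002, -0.002, -1.0]]
wrist_force: [0.0, 0.4, 0.7]
grip_width: 0.999
grasp_force: 0.0
```

Call:
shift_gripper(offsets=[[6,7.4,10,0],[0,0,10,0],[0,0,8,0],[0,0,0,0],[0,0,0,0],[0,0,0,0]])

```text
time_s: 3.65
ee_pos: [522.4, -356.1, 4.0]
tcp_rot: [[-0.963, -0.271, 0.001], [-0.271, 0.963, -0.001], [-0.001, -0.001, -1.0]]
wrist_force: [0.1, -0.5, -0.7]
grip_width: 1.001
grasp_force: 0.0
```

Run:
```python
from workcell import bot, cams
import cv2,numpy as np
from h import *
c=cams.calibration("wrist");im=cams.grab_frame("wrist")[:,:,::-1].copy()
h=cv2.cvtColor(im,cv2.COLOR_BGR2HSV);H,S,V=[h[...,i].astype(int) for i in range(3)]
b=(H>100)&(H<130)&(S>120);k=big(b)[0]
P=np.array([onz(c,p[0],25)[:2] for p in k],np.float32);print("blue",cv2.minAreaRect(P)); print(cv2.boxPoints(cv2.minAreaRect(P)))
```

```text
blue ((550.1873779296875, -348.9820556640625), (108.73882293701172, 23.314661026000977), 15.652661323547363)
[[ 494.68906 -352.42618]
 [ 500.97946 -374.8762 ]
 [ 605.68567 -345.53793]
 [ 599.39526 -323.08792]]
```

Call:
shift_gripper(offsets=[[0,0,2,0],[0,0,0,0],[0,0,0,0]])

```text
time_s: 4.0
ee_pos: [521.7, -355.7, 1.4]
tcp_rot: [[-0.963, -0.271, -0.0], [-0.271, 0.963, 0.0], [0.0, 0.0, -1.0]]
wrist_force: [-0.0, 0.0, -0.2]
grip_width: 1.001
grasp_force: 0.0
```

Call:
shift_gripper(offsets=[[0,0,0,0],[0,0,0,0],[0,0,0,0],[0,0,0,0],[0,0,0,0],[0,0,0,0],[0,0,0,0],[0,0,0,0]], jaw=0)

```text
time_s: 4.8
ee_pos: [521.7, -355.7, 1.4]
tcp_rot: [[-0.963, -0.271, 0.0], [-0.271, 0.963, -0.0], [-0.0, -0.0, -1.0]]
wrist_force: [-0.5, -0.1, 0.9]
grip_width: 0.0
grasp_force: 0.0
```

Run:
```python
from workcell import bot, cams
import cv2,numpy as np
im=cams.grab_frame("wrist")[:,:,::-1];s=cams.grab_frame("side")[:,:,::-1]
o=np.zeros((480,800,3),np.uint8);o[:,:400]=im[:,120:520];o[:300,400:]=cv2.resize(s[130:230,370:503],(400,300),interpolation=2);cv2.imwrite("pics/m2.png",o)
```

```text
(no output)
```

View pics/m2.png

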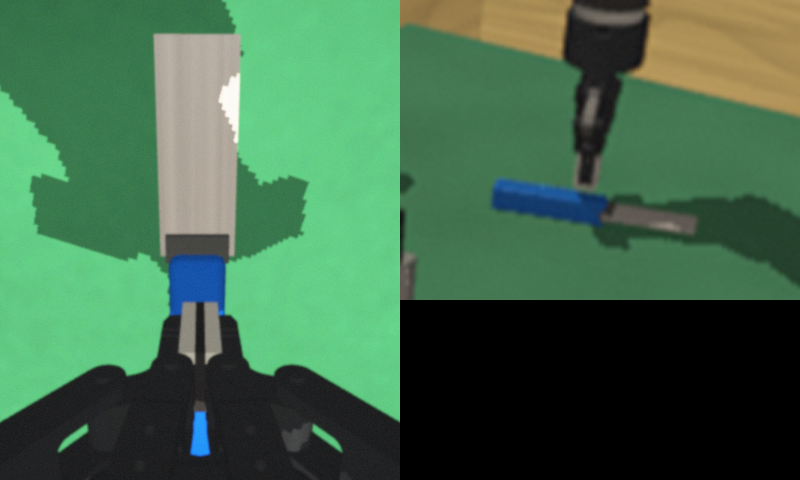

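The fingers closed fully above the handle: the tips are at about (432,192) in the side image, just over its top edge, and the scraper hasn't moved. I'll compare that with the reported TCP.

Run:
```python
from workcell import bot, cams
from h import *
o=bot.get_obs();print(o["ee_pos"],o["wrist_force"],o["joint_torque"])
d=cams.calibration("side");w=cams.calibration("wrist")
for z in(0,13,26,40):
    print(z,proj(d,[521.7,-355.7,z]),proj(w,[521.7,-355.7,z]))
im=cams.grab_frame("side");h=cv2.cvtColor(im,cv2.COLOR_RGB2HSV);H,S,V=[h[...,i].astype(int) for i in range(3)]
m=(H>100)&(H<130)&(S>120);m[:180]=0;m[220:]=0;m[:,:390]=0;m[:,480:]=0
k=big(m,1)[0];print(k[:,0].min(0),k[:,0].max(0))
```

```text
[ 521.76691615 -355.70681985    1.43310711] [ 0.01198088 -0.21563364  0.38850638] [-3.87868531e-04 -5.36200619e+01  2.17497236e+01  1.27894320e-03
 -7.06174592e-05  3.44626062e-05]
0 [429.9991486  202.45498597] [319.50851817 284.96849645]
13 [430.53161312 198.47786225] [319.50494919 296.79918873]
26 [431.06896434 194.46423838] [319.50086713 310.33064618]
40 [431.65319283 190.10047534] [319.49575974 327.26098845]
[401 190] [438 204]
```

Call:
shift_gripper(offsets=[[0,0,-20,0],[0,0,-20,0],[0,0,-20,0],[0,0,0,0],[0,0,0,0]])

```text
time_s: 5.45
ee_pos: [522.0, -355.9, 61.6]
tcp_rot: [[-0.963, -0.271, 0.001], [-0.271, 0.963, -0.001], [-0.001, -0.001, -1.0]]
wrist_force: [-0.0, -1.1, -0.5]
grip_width: -0.001
grasp_force: 0.0
```

Run:
```python
from workcell import bot, cams
from h import *
e=bot.get_obs()["ee_pos"];d=cams.calibration("side");w=cams.calibration("wrist");print(e,proj(d,e),proj(w,e),proj(w,e+[0,0,19]))
im=cams.grab_frame("wrist")[:,:,::-1];s=cams.grab_frame("side")[:,:,::-1]
o=np.zeros((480,800,3),np.uint8);o[:,:400]=im[:,120:520];o[:300,400:]=cv2.resize(s[130:230,370:503],(400,300),interpolation=2);cv2.imwrite("pics/m3.png",o)
```

```text
[ 522.03492905 -355.86184427   61.6242675 ] [432.48303493 183.22589034] [319.52535232 286.33029056] [319.48869557 304.47332586]
```

View pics/m3.png

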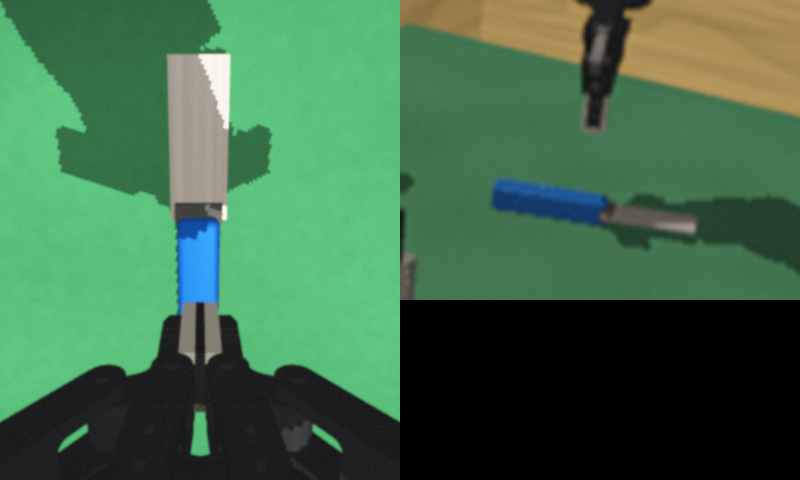

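The shut tips stay at row 302 in the wrist image and appear at about row 173 in the side image, so nothing hides them. The real fingertips are about 31 mm behind the reported TCP. I'll descend by that amount, watching the force.

Call:
shift_gripper(offsets=[[0,0,20,0],[0,0,20,0],[0,0,20,0],[0,0,10,0],[0,0,5,0],[0,0,0,0],[0,0,0,0]], jaw=0.5)

```text
time_s: 6.25
ee_pos: [522.3, -356.0, -13.0]
tcp_rot: [[-0.963, -0.271, 0.001], [-0.271, 0.963, -0.001], [-0.001, -0.001, -1.0]]
wrist_force: [0.0, 0.7, -0.0]
grip_width: 0.499
grasp_force: 0.0
```

Call:
shift_gripper(offsets=[[0,0,5,0],[0,0,5,0],[0,0,0,0]])

```text
time_s: 6.55
ee_pos: [521.3, -355.4, -24.1]
tcp_rot: [[-0.963, -0.271, -0.001], [-0.271, 0.963, 0.001], [0.001, 0.001, -1.0]]
wrist_force: [-0.2, -0.2, 0.4]
grip_width: 0.499
grasp_force: 0.0
```

Call:
shift_gripper(offsets=[[0,0,0,0],[0,0,0,0],[0,0,0,0],[0,0,0,0],[0,0,0,0],[0,0,0,0]], jaw=0)

```text
time_s: 7.15
ee_pos: [522.0, -355.9, -23.3]
tcp_rot: [[-0.963, -0.271, 0.001], [-0.271, 0.963, -0.0], [-0.0, -0.0, -1.0]]
wrist_force: [0.3, 0.6, 3.3]
grip_width: 0.262
grasp_force: 60.8
```

Call:
shift_gripper(offsets=[[0,0,-30,0],[0,0,-50,0],[0,0,-50,0],[0,0,-50,0],[0,0,0,0.15],[0,0,0,0.15],[0,0,0,0.15],[0,0,0,0.15]])

```text
time_s: 7.95
ee_pos: [521.4, -355.4, 156.0]
tcp_rot: [[-0.945, 0.326, -0.001], [0.326, 0.945, 0.001], [0.001, 0.0, -1.0]]
wrist_force: [0.8, -0.2, -1.5]
grip_width: 0.266
grasp_force: 60.4
```

Call:
shift_gripper(offsets=[[0,0,0,0.15],[0,0,0,0.15],[0,0,0,0.15],[0,0,0,0.15],[0,0,0,0.15],[0,0,0,0.15],[0,0,0,0.15],[0,0,0,0.15]])

```text
time_s: 8.75
ee_pos: [521.3, -355.3, 155.7]
tcp_rot: [[-0.039, 0.999, -0.001], [0.999, 0.039, 0.001], [0.001, -0.001, -1.0]]
wrist_force: [-0.6, 0.4, -0.8]
grip_width: 0.265
grasp_force: 60.4
```

Call:
shift_gripper(offsets=[[0,0,0,0.095],[40,0,0,0],[40,0,0,0],[40,0,0,0],[40,0,0,0],[40,0,0,0],[0,0,0,0],[0,0,0,0]])

```text
time_s: 9.55
ee_pos: [531.5, -155.1, 156.1]
tcp_rot: [[0.048, 0.999, -0.001], [0.999, -0.048, -0.0], [-0.0, -0.001, -1.0]]
wrist_force: [-0.1, -1.1, -0.2]
grip_width: 0.261
grasp_force: 60.4
```

Run:
```python
from workcell import bot, cams
from h import *
o=bot.get_obs();e=o["ee_pos"];w=cams.calibration("wrist");im=cams.grab_frame("wrist")[:,:,::-1];s=cams.grab_frame("side")[:,:,::-1]
cv2.imwrite("pics/w4.png",im);cv2.imwrite("pics/s4.png",s);np.save("w4.npy",w,allow_pickle=True)
R=o["tcp_rot"];tip=e+R@[110,0,-36.3];print(e,"tip",tip,proj(w,tip),proj(cams.calibration("side"),tip),o["joints"])
c=np.zeros((480,800,3),np.uint8);c[:,:400]=im[:,120:520];c[:300,400:]=cv2.resize(s[130:250,300:460],(400,300),interpolation=2);cv2.imwrite("pics/m4.png",c)
```

```text
[ 531.49955894 -155.07484714  156.14691239] tip [536.79805015 -45.19110806 192.4123212 ] [322.03827621   9.81240824] [376.52564894 175.40163268] [-2.83574849e-01  3.28824583e-01 -1.46389609e-01  1.09626798e+00
 -4.87961558e-04  1.33514587e+00]
```

View pics/m4.png

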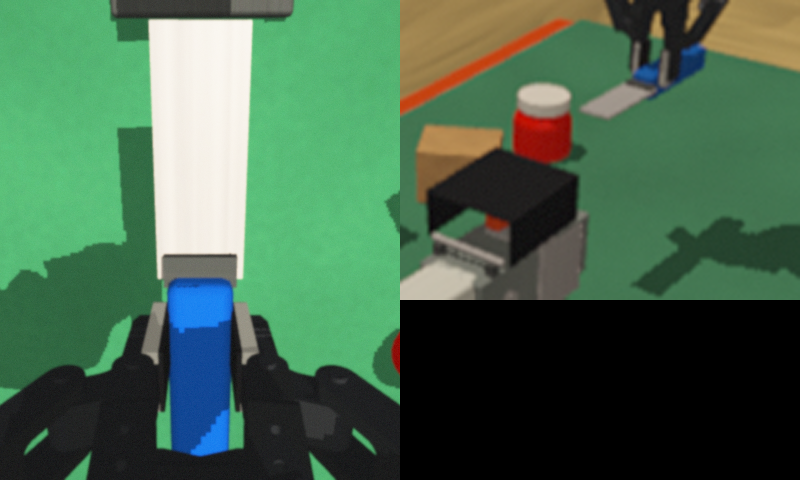

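The blade points at the coupler nose. Its tip edge is at (269..372,18) in the wrist image and mid (379,175) in the side image. I'll check its pitch from where its corners should appear.

Run:
```python
from workcell import bot, cams
from h import *
o=bot.get_obs();e=o["ee_pos"];R=o["tcp_rot"];w=cams.calibration("wrist");d=cams.calibration("side")
for x,dz in((110,0),(110,-5),(110,5),(30,0)): print(x,dz,[proj(w,e+R@[x,y,-36.3-dz]).round(1) for y in(-16,16)],[proj(d,e+R@[x,y,-36.3-dz]).round(1) for y in(-16,16)])
im=cv2.imread("pics/w4.png");h=cv2.cvtColor(im,cv2.COLOR_BGR2HSV);S,V=h[...,1].astype(int),h[...,2].astype(int)
m=(S<40)&(V>150)
for r in(22,30,60,100,150,200,240,260):
    x=np.where(m[r,240:420])[0]; 
    if len(x): print(r,x.min()+240,x.max()+240)
s=cv2.imread("pics/s4.png");h=cv2.cvtColor(s,cv2.COLOR_BGR2HSV);H,S,V=[h[...,i].astype(int) for i in range(3)]
m=(S<60)&(V>110);m[:160]=0;m[178:]=0;m[:,:365]=0;m[:,:]&=True;m[:,410:]=0
k=big(m,1)[0];print(cv2.approxPolyDP(k,2,True)[:,0].tolist())
```

```text
110 0 [array([270.7,  10. ]), array([373.3,  10. ])] [array([382.6, 176.9]), array([370.9, 173.3])]
110 -5 [array([272.5,  13.5]), array([371.3,  13.5])] [array([382.4, 178.9]), array([370.8, 175.3])]
110 5 [array([268.8,   6.1]), array([375.4,   6.1])] [array([382.7, 174.9]), array([371. , 171.3])]
30 0 [array([278.9, 251.5]), array([364.3, 251.5])] [array([400.5, 166.4]), array([389.1, 163.1])]
22 268 371
30 269 371
60 270 370
100 272 368
150 273 367
200 275 364
240 276 363
260 277 362
[[399, 166], [388, 163], [372, 174], [384, 177]]
```

Call:
shift_gripper(offsets=[[0,0,30,0],[0,0,30,0],[0,0,7.5,0],[0,0,0,0],[0,0,0,0]])

```text
time_s: 10.15
ee_pos: [532.5, -156.9, 89.8]
tcp_rot: [[0.051, 0.999, 0.001], [0.999, -0.051, -0.0], [-0.0, 0.001, -1.0]]
wrist_force: [0.3, 0.8, -1.4]
grip_width: 0.263
grasp_force: 60.4
```

Run:
```python
from workcell import bot, cams
from h import *
o=bot.get_obs();e=o["ee_pos"];w=cams.calibration("wrist");im=cams.grab_frame("wrist")[:,:,::-1];s=cams.grab_frame("side")[:,:,::-1]
print(e)
h=cv2.cvtColor(im,cv2.COLOR_BGR2HSV);H,S,V=[h[...,i].astype(int) for i in range(3)]
m=(S<70)&(V>60);m[60:]=0
d=cams.calibration("side");R=o["tcp_rot"]
# expected cover/lip pts in side for both ball hypotheses
for by in(40,46):
    S0=np.array([541.5+.05*(by-40),by,0]);X=np.array([.9988,-.049,0]);Y=np.array([.049,.9988,0])
    P=lambda x,y,z:S0+x*X+y*Y+[0,0,z]
    print(by,[proj(d,P(x,y,175)).round(1) for x,y in((-45,0),(45,0),(45,100),(-45,100))],[proj(d,P(x,y,12)).round(1) for x,y in((-65,-50),(-65,460),(65,460))])
h=cv2.cvtColor(s,cv2.COLOR_BGR2HSV);H,S,V=[h[...,i].astype(int) for i in range(3)]
k=[c for c in big(V<45) if 300<cv2.boundingRect(c)[0]<330][0];print(cv2.approxPolyDP(k,3,True)[:,0].tolist())
```

```text
[ 532.505065   -156.86283199   89.84888063]
40 [array([371.8, 200.6]), array([338.3, 189.2]), array([310.1, 205. ]), array([344.5, 218. ])] [array([386.4, 257.2]), array([223.7, 388.3]), array([174.6, 353.2])]
46 [array([370.3, 201.6]), array([336.7, 190.1]), array([308.2, 206. ]), array([342.7, 219.1])] [array([385.1, 258.3]), array([221. , 390.5]), array([171.9, 355.1])]
[[338, 190], [311, 207], [312, 221], [326, 212], [343, 217], [346, 235], [369, 217], [370, 201]]
```

Call:
shift_gripper(offsets=[[0,0,1,0],[25,-1,0,0],[25,0,0,0],[0,0,0,0],[0,0,0,0]])

```text
time_s: 10.75
ee_pos: [533.8, -105.8, 88.6]
tcp_rot: [[0.049, 0.999, 0.001], [0.999, -0.049, -0.001], [-0.001, 0.001, -1.0]]
wrist_force: [-0.6, -0.2, -1.1]
grip_width: 0.26
grasp_force: 60.4
```

Call:
shift_gripper(offsets=[[15,0,0,0],[15,0,0,0],[12,0,0,0],[10,0,0,0],[0,0,0,0],[0,0,0,0],[0,0,0,0]])

```text
time_s: 11.45
ee_pos: [535.9, -54.3, 87.9]
tcp_rot: [[0.05, 0.999, -0.0], [0.999, -0.05, -0.0], [-0.0, -0.0, -1.0]]
wrist_force: [0.6, -0.5, -1.2]
grip_width: 0.261
grasp_force: 60.4
```

Run:
```python
from workcell import bot, cams
from h import *
s=cams.grab_frame("side")[:,:,::-1];print(bot.get_obs()["ee_pos"],bot.get_obs()["wrist_force"])
cv2.imwrite("pics/m5.png",cv2.resize(s[140:260,290:450],(800,600),interpolation=2))
```

```text
[535.88824176 -54.38828941  87.92059562] [-0.72348441  0.4028443  -1.72921632]
```

View pics/m5.png

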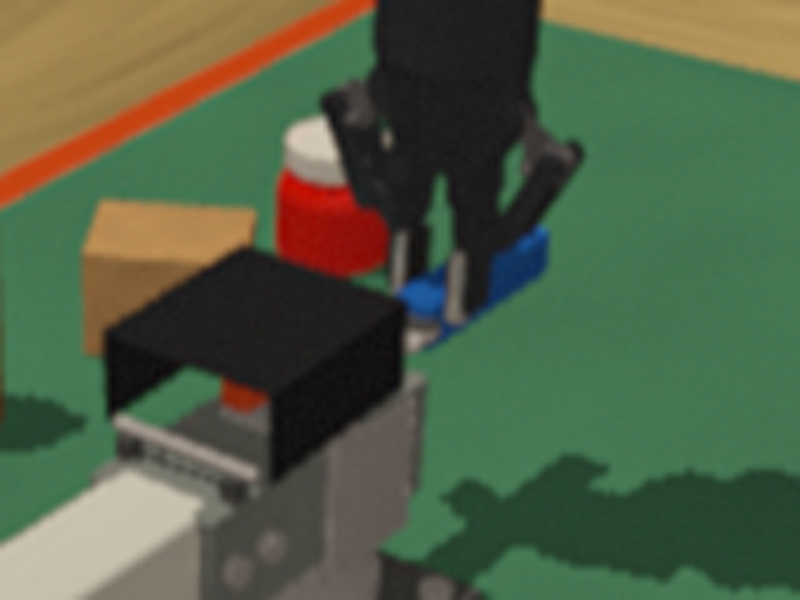

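Call:
shift_gripper(offsets=[[5,0,-2,0],[0,0,-7,0],[0,0,-7,0],[0,0,-7,0],[0,0,-7,0],[0,0,-7,0],[0,0,-7,0],[0,0,0,0]])

```text
time_s: 12.3
ee_pos: [536.9, -49.2, 133.2]
tcp_rot: [[0.05, 0.999, 0.002], [0.999, -0.05, -0.0], [-0.0, 0.002, -1.0]]
wrist_force: [0.7, -0.3, -0.5]
grip_width: 0.262
grasp_force: 60.3
```

Call:
shift_gripper(offsets=[[0,0,-5,0],[6,0,-5,0],[7,0,-5,0],[7,0,-5,0],[0,0,0,0],[0,0,0,0]])

```text
time_s: 12.9
ee_pos: [537.4, -28.6, 152.2]
tcp_rot: [[0.049, 0.999, 0.001], [0.999, -0.049, 0.0], [0.0, 0.001, -1.0]]
wrist_force: [-0.6, -0.5, -0.9]
grip_width: 0.26
grasp_force: 60.3
```

```bash
python3 - <<'E'
from workcell import bot, cams
from h import *
s=cams.grab_frame("side")[:,:,::-1];print(bot.get_obs()["ee_pos"],bot.get_obs()["wrist_force"])
cv2.imwrite("pics/m6.png",cv2.resize(s[110:260,270:470],(800,600),interpolation=2))
E
```

```text
[537.23745157 -28.78764883 151.98796036] [-0.64082865  0.34850753 -0.88280104]
```

View pics/m6.png

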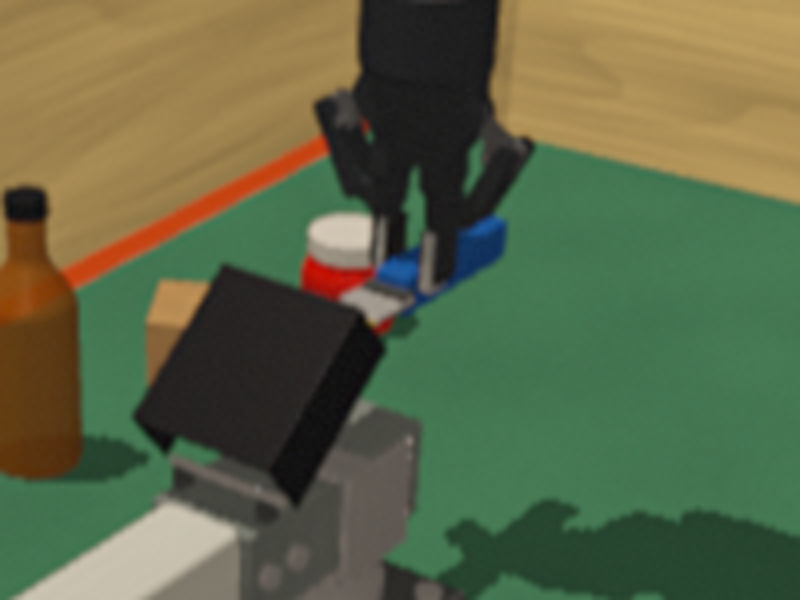

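The cover is lifted about 0.65 rad on the blade, with no finger contact. Now I'll go on up and push over.

Call:
shift_gripper(offsets=[[8,0,-6,0],[8,0,-6,0],[8,0,-6,0],[8,0,-6,0],[10,0,0,0],[10,0,0,0],[10,0,0,0],[10,0,0,0]])

```text
time_s: 13.75
ee_pos: [540.7, 43.6, 175.7]
tcp_rot: [[0.05, 0.999, -0.0], [0.999, -0.05, -0.001], [-0.001, -0.0, -1.0]]
wrist_force: [-0.2, -0.6, -2.3]
grip_width: 0.263
grasp_force: 60.3
```

Call:
shift_gripper(offsets=[[10,0,2,0],[10,0,2,0],[10,0,2,0],[10,0,3,0],[8,0,4,0],[8,0,5,0],[0,0,0,0],[0,0,0,0]])

```text
time_s: 14.55
ee_pos: [543.4, 99.1, 157.7]
tcp_rot: [[0.05, 0.999, -0.0], [0.999, -0.05, 0.0], [0.0, -0.0, -1.0]]
wrist_force: [-0.5, 0.3, -0.8]
grip_width: 0.264
grasp_force: 60.4
```

Run:
```python
from workcell import bot, cams
from h import *
s=cams.grab_frame("side")[:,:,::-1];c=cams.grab_frame("scene")[:,:,::-1];print(bot.get_obs()["ee_pos"],bot.get_obs()["wrist_force"])
o=np.zeros((400,800,3),np.uint8);o[:,:400]=cv2.resize(s[80:260,270:450],(400,400),interpolation=2);o[:,400:]=cv2.resize(c[120:300,260:440],(400,400),interpolation=2)
cv2.imwrite("pics/m7.png",o)
```

```text
[543.65667922  98.67922933 158.11231435] [ 0.18763112 -0.15805897 -0.27433041]
```

View pics/m7.png

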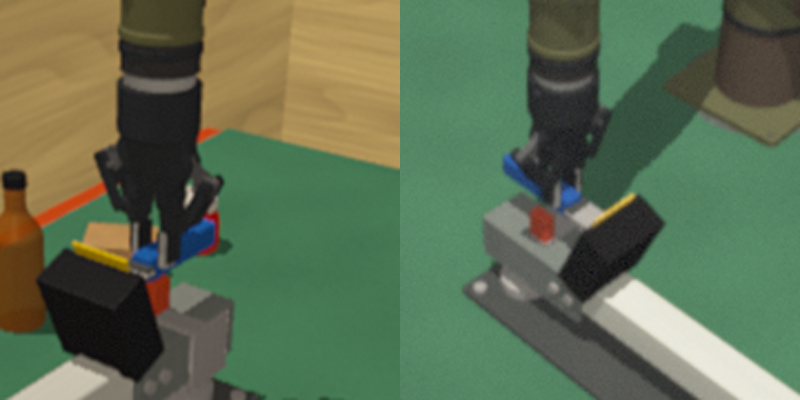

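The cover stands past upright, with its yellow lip on top at (100,255) in the left crop and (615,210) in the right. The orange knob is exposed at (155,290). I'll confirm the angle by triangulating the lip.

Create lip.py:
```python
from workcell import bot, cams
from h import *
def tri(a,b):
    (o1,d1),(o2,d2)=a,b;A=np.stack([d1,-d2],1);s=np.linalg.lstsq(A,o2-o1,rcond=None)[0]
    p,q=o1+s[0]*d1,o2+s[1]*d2;return (p+q)/2,np.linalg.norm(p-q)
def find(lo,hi,box):
    out=[]
    for n in("scene","side"):
        c=cams.calibration(n);im=cams.grab_frame(n);h=cv2.cvtColor(im,cv2.COLOR_RGB2HSV);H,S,V=[h[...,i].astype(int) for i in range(3)]
        m=(H>=lo)&(H<=hi)&(S>140)&(V>90);x0,x1,y0,y1=box[n];z=np.zeros_like(m);z[y0:y1,x0:x1]=m[y0:y1,x0:x1]
        k=big(z,1)
        if not k: return None
        p=np.vstack(k[:1])[:,0];r=cv2.boundingRect(p);ce=np.array(cv2.minAreaRect(p)[0]);print(n,cv2.contourArea(k[0]),r,ce.round(1));out.append(ray(c,ce))
    return tri(*out)
if __name__=="__main__":
    print("lip",find(20,35,{"scene":(300,400,150,260),"side":(270,400,150,260)}))
    print("knob",find(0,16,{"scene":(300,345,200,240),"side":(320,360,190,235)}))
    print(bot.get_obs()["ee_pos"])
```

```bash
python3 lip.py
```

```text
scene 32.5 (348, 208, 17, 14) [355.8 214.2]
side 122.0 (303, 188, 25, 14) [314.9 194.7]
lip (array([547.96158198, 178.70041449, 228.73265796]), np.float64(1.794703390812031))
scene 96.5 (319, 214, 10, 14) [323.5 220.5]
side 108.0 (336, 204, 11, 18) [342.2 212.3]
knob (array([550.65228355,  74.50614589, 143.1202715 ]), np.float64(0.10674385327968908))
[543.70962607  98.54360716 158.18511495]
```

Call:
shift_gripper(offsets=[[-25,0,0,0],[-35,0,0,0],[-35,0,0,0],[-35,0,0,0],[-35,0,-10,0],[0,0,0,0],[0,0,0,0],[0,0,0,0]])

```text
time_s: 15.65
ee_pos: [535.1, -65.4, 167.8]
tcp_rot: [[0.05, 0.999, -0.0], [0.999, -0.05, 0.001], [0.001, -0.0, -1.0]]
wrist_force: [0.1, 0.0, -1.2]
grip_width: 0.263
grasp_force: 60.4
```

```bash
python3 lip.py
```

```text
scene 34.5 (347, 208, 18, 14) [355.5 214.5]
side 122.5 (303, 188, 26, 14) [315.4 194.8]
lip (array([547.95737866, 177.73457711, 227.64135682]), np.float64(0.8068728580562474))
scene 95.5 (319, 213, 10, 15) [323.5 220. ]
side 253.0 (320, 190, 27, 32) [337.  201.9]
knob (array([562.21200134,  84.02021015, 165.18313163]), np.float64(9.362450910394308))
[535.17361898 -64.96441443 167.70554531]
```

Call:
shift_gripper(offsets=[[-40,0,0,0],[-45,-9,0,0],[-40,-9,0,0],[-40,-9,0,0],[0,0,45,0],[0,0,45,0],[0,0,45,0],[0,0,20,0]])

```text
time_s: 16.65
ee_pos: [497.0, -227.5, 8.9]
tcp_rot: [[0.049, 0.999, -0.006], [0.999, -0.049, 0.003], [0.003, -0.006, -1.0]]
wrist_force: [-0.5, -0.0, -0.5]
grip_width: 0.261
grasp_force: 60.3
```

Call:
shift_gripper(offsets=[[0,0,15,0],[0,0,10,0],[0,0,0,0],[0,0,0,0],[0,0,0,0]])

```text
time_s: 17.15
ee_pos: [501.2, -229.8, -10.9]
tcp_rot: [[0.05, 0.999, 0.002], [0.999, -0.05, -0.001], [-0.001, 0.002, -1.0]]
wrist_force: [0.3, -1.2, -0.5]
grip_width: 0.262
grasp_force: 60.3
```

Call:
shift_gripper(offsets=[[0,0,5,0],[0,0,3,0],[0,0,2,0],[0,0,1,0],[0,0,0,0],[0,0,0,0],[0,0,0,0]])

```text
time_s: 17.85
ee_pos: [500.1, -229.5, -23.1]
tcp_rot: [[0.05, 0.999, 0.0], [0.999, -0.05, -0.0], [-0.0, 0.0, -1.0]]
wrist_force: [0.6, -0.2, -1.1]
grip_width: 0.264
grasp_force: 60.4
```

Call:
shift_gripper(offsets=[[0,0,0,0],[0,0,0,0],[0,0,0,0],[0,0,0,0],[0,0,0,0],[0,0,0,0]], jaw=0.6)

```text
time_s: 18.45
ee_pos: [500.0, -229.5, -23.1]
tcp_rot: [[0.05, 0.999, -0.0], [0.999, -0.05, -0.0], [-0.0, -0.0, -1.0]]
wrist_force: [-0.3, -0.6, 0.1]
grip_width: 0.599
grasp_force: 0.0
```

Call:
shift_gripper(offsets=[[0,0,-20,0],[0,0,-40,0],[0,0,-50,0],[0,0,-50,0],[0,0,-50,0],[0,0,0,0],[0,0,0,0],[0,0,0,0]])

```text
time_s: 19.25
ee_pos: [499.2, -229.0, 185.7]
tcp_rot: [[0.05, 0.999, -0.002], [0.999, -0.05, 0.001], [0.001, -0.002, -1.0]]
wrist_force: [-0.1, 0.3, -0.4]
grip_width: 0.6
grasp_force: 0.0
```

Run:
```python
from workcell import bot, cams
from h import *
o=bot.get_obs();c=cams.calibration("wrist");im=cams.grab_frame("wrist")
h=cv2.cvtColor(im,cv2.COLOR_RGB2HSV);H,S,V=[h[...,i].astype(int) for i in range(3)]
k=big((H>100)&(H<130)&(S>120))[0];P=np.array([onz(c,p[0],25)[:2] for p in k],np.float32);print("blue",cv2.minAreaRect(P))
d=cams.calibration("side");h=cv2.cvtColor(cams.grab_frame("side"),cv2.COLOR_RGB2HSV);H,S,V=[h[...,i].astype(int) for i in range(3)]
m=(H>100)&(H<130)&(S>120);m[:,:350]=0;m[:,500:]=0
k=big(m)[0];print(cv2.boundingRect(k),[proj(d,[500+.05*y+x,-229.5+y,z]).round() for x,y,z in((-12,25,0),(12,25,26),(-12,-85,0),(12,-85,26))])
```

```text
blue ((497.5179138183594, -261.1969299316406), (108.26307678222656, 23.37506675720215), 87.21055603027344)
(412, 203, 24, 19) [array([417., 226.]), array([410., 215.]), array([436., 211.]), array([429., 201.])]
```

Call:
shift_gripper(offsets=[[38,6,0,0],[38,6,0,0],[38,6,0,0],[38,7,0,0],[38,7,0,0],[40,6,0,0],[0,0,0,0],[0,0,0,0]])

```text
time_s: 20.15
ee_pos: [548.6, -0.9, 185.4]
tcp_rot: [[0.048, 0.999, -0.003], [0.999, -0.048, -0.0], [-0.001, -0.003, -1.0]]
wrist_force: [0.0, -0.1, -0.0]
grip_width: 0.602
grasp_force: 0.0
```

Create knob.py:
```python
from workcell import bot, cams
from h import *
o=bot.get_obs();e=o["ee_pos"];R=o["tcp_rot"];c=cams.calibration("wrist");im=cams.grab_frame("wrist")
h=cv2.cvtColor(im,cv2.COLOR_RGB2HSV);H,S,V=[h[...,i].astype(int) for i in range(3)]
for k in big(((H<16)|(H>174))&(S>140)&(V>90))[:3]:
    P=np.array([onz(c,p[0],162)[:2] for p in k],np.float32);r=cv2.minAreaRect(P);print(cv2.boundingRect(k),r,"tool delta",(R.T@(np.array([*r[0],162])-e)).round(1))
K,Rc,t=cam(c);print("cam",-Rc.T@t,e)
for k in big((H>20)&(H<35)&(S>150)&(V>120),1)[:2]:print("yellow",cv2.contourArea(k),cv2.boundingRect(k))
```

```bash
python3 knob.py
```

```text
(306, 82, 34, 61) ((552.7594604492188, 77.91429901123047), (27.31854248046875, 15.523680686950684), 86.70868682861328) tool delta [78.9  0.5 23.3]
(472, 452, 25, 28) ((644.9708862304688, -145.36305236816406), (9.511811256408691, 28.879749298095703), 30.751251220703125) tool delta [-139.7  103.3   23.1]
(589, 151, 26, 9) ((688.7970581054688, 51.596473693847656), (3.8619296550750732, 12.455845832824707), 87.28145599365234) tool delta [ 59.1 137.6  22.9]
cam [552.38839582  80.03416467 363.66810683] [548.56179372  -0.85742164 185.36862294]
yellow 0.0 (572, 401, 1, 1)
yellow 0.0 (572, 399, 1, 1)
```

Call:
shift_gripper(offsets=[[27,0,0,0],[27,0,0,0],[24,0,0,0],[0,0,0,0],[0,0,30,0],[0,0,20,0],[0,0,0,0],[0,0,0,0]])

```text
time_s: 21.0
ee_pos: [553.0, 74.8, 136.8]
tcp_rot: [[0.052, 0.999, -0.001], [0.999, -0.052, -0.001], [-0.001, -0.001, -1.0]]
wrist_force: [-0.0, -0.7, -0.4]
grip_width: 0.6
grasp_force: 0.0
```

Call:
shift_gripper(offsets=[[0,0,15,0],[0,0,10,0],[0,0,5,0],[0,0,4,0],[0,0,0,0],[0,0,0,0]])

```text
time_s: 21.6
ee_pos: [553.7, 76.3, 103.3]
tcp_rot: [[0.05, 0.999, 0.001], [0.999, -0.05, 0.0], [0.0, 0.001, -1.0]]
wrist_force: [-0.4, -0.5, 0.6]
grip_width: 0.603
grasp_force: 0.0
```

Call:
shift_gripper(offsets=[[1.5,0,3,0],[0,0,0,0],[0,0,0,0],[0,0,0,0]])

```text
time_s: 22.0
ee_pos: [553.5, 77.8, 100.0]
tcp_rot: [[0.05, 0.999, 0.0], [0.999, -0.05, 0.0], [0.0, 0.0, -1.0]]
wrist_force: [-0.8, 0.8, -0.2]
grip_width: 0.601
grasp_force: 0.0
```

Call:
shift_gripper(offsets=[[0,0,0,0],[0,0,0,0],[0,0,0,0],[0,0,0,0],[0,0,0,0],[0,0,0,0]], jaw=0)

```text
time_s: 22.6
ee_pos: [553.6, 77.8, 100.1]
tcp_rot: [[0.05, 0.999, 0.0], [0.999, -0.05, -0.0], [-0.0, 0.0, -1.0]]
wrist_force: [-0.0, 0.3, 2.7]
grip_width: 0.174
grasp_force: 59.1
```

Call:
shift_gripper(offsets=[[0,-5,0,0],[0,-5,0,0],[0,-5,0,0],[0,-2.5,0,0],[0,0,0,0],[0,0,0,0],[0,0,0,0],[0,0,0,0]])

```text
time_s: 23.4
ee_pos: [538.1, 78.4, 100.2]
tcp_rot: [[0.05, 0.999, 0.004], [0.999, -0.05, -0.001], [-0.0, 0.004, -1.0]]
wrist_force: [6.7, -0.8, -2.0]
grip_width: 0.175
grasp_force: 58.7
```

```bash
python3 lip.py
```

```text
scene 35.0 (348, 208, 17, 14) [355.8 214.2]
side 123.5 (303, 188, 26, 14) [315.4 194.8]
lip (array([547.38964002, 178.17569984, 228.21683594]), np.float64(1.488136608783364))
scene 33.5 (329, 212, 4, 13) [330.5 218. ]
side 84.0 (340, 206, 8, 18) [343.  214.7]
knob (array([537.99099278,  88.19611338, 149.29735362]), np.float64(4.308715127696795))
[538.08338683  78.46413286 100.18018698]
```

Call:
shift_gripper(offsets=[[1,-0.5,-6,0],[1,0,-6,0],[1,0,-7,0],[1.2,0,-6,0],[1.3,0,-6,0],[1.3,0,-6,0],[0,0,0,0],[0,0,0,0]])

```text
time_s: 24.4
ee_pos: [537.4, 85.8, 136.2]
tcp_rot: [[0.05, 0.999, 0.003], [0.999, -0.05, -0.0], [0.0, 0.003, -1.0]]
wrist_force: [7.4, 0.2, -8.1]
grip_width: 0.17
grasp_force: 58.6
```

Call:
shift_gripper(offsets=[[1.5,0,-6,0],[1.6,0,-6,0],[1.6,0,-6,0],[1.6,0,-6,0],[1.6,0,-6,0],[1.6,0,-5,0],[0,0,0,0],[0,0,0,0]])

```text
time_s: 25.2
ee_pos: [537.5, 96.0, 170.6]
tcp_rot: [[0.049, 0.999, 0.002], [0.999, -0.049, 0.001], [0.001, 0.001, -1.0]]
wrist_force: [7.6, 3.8, -10.5]
grip_width: 0.175
grasp_force: 58.6
```

```bash
python3 lip.py
```

```text
scene 30.5 (357, 199, 20, 13) [366.3 204.8]
side 104.5 (291, 169, 28, 15) [304.9 175.8]
lip (array([549.35864558, 209.08679391, 278.88631156]), np.float64(0.7456562471510721))
scene 12.0 (334, 200, 5, 8) [336.  203.5]
side 38.5 (337, 190, 9, 9) [340.1 193.7]
knob (array([536.01621062, 104.6786844 , 207.10805175]), np.float64(5.740981294750073))
[537.54304932  96.00889373 170.53826925]
```

Call:
shift_gripper(offsets=[[0,0,0,0],[0,0,0,0],[0,0,0,0],[0,0,0,0],[0,0,0,0],[0,0,0,0]])

```text
time_s: 26.0
ee_pos: [537.5, 96.0, 170.5]
tcp_rot: [[0.049, 0.999, 0.001], [0.999, -0.049, 0.001], [0.002, 0.001, -1.0]]
wrist_force: [8.2, 3.1, -10.4]
grip_width: 0.181
grasp_force: 58.6
```

Run:
```python
from workcell import bot, cams
o=bot.get_obs();print(o["qd"].round(4),o["ee_pos"],o["wrist_force"]);print(bot.close_job())
```

```text
[-0.0014  0.0015 -0.0004 -0.001   0.0007 -0.    ] [537.51290605  96.04175232 170.50894617] [  8.19219894   3.13499254 -10.39654031]
the job is handed in; nothing more can be done
None
```

I handed the job in at 26 s: cover levered open to about 1.9 rad, scraper back flat on the bench, latch pulled about 15 mm, and the tongue held still in the gripper at about 78 mm of lift (my camera and arm readings; no verdict was returned).

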